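# Sweep the printed parts into the catch tray

## Task

Sweep the three printed resin parts (the flanged ring, the bracket and the stepped block) lying loose in front of the vise across the bench with your fingers and in through the open side of the low steel tray, until each lies completely inside it. Slide them gently along the bench as they stand: do not pinch, lift or tip them. Leave the glue bottle, the hex key holder and the loupe where they are.

Things in the scene. Friction and masses are not known exactly. Their poses are not given: they have to be found in the camera images.
- tray: Low steel tray screwed to the bench, open on one side and on top. Origin: middle of the front edge of the open side, on the bench top; x points level into the tray, y along the opening. Inside 210 mm wide (y +-105) and 115 mm deep (x 0 to 115); walls 3 mm thick, 29 mm high with their rim. Its sheet floor is foil-thin and flush with the bench: no step or lip at the opening. A screw tab sticks out 15 mm at each side.
- ring: Flanged ring, beige printed resin, 30 g: a foot flange 44 mm in diameter and 11 mm high, a collar 32 mm in diameter above it, 24 mm high in all, open bore 16 mm. Its origin is the centre of its underside, resting on the bench (z = 0) with its z axis up.
- bracket: U bracket, grey printed resin, 30 g: a base plate 32 mm (x) by 45 mm (y), 6 mm thick, with an upright 4 mm wall near each y end (at y = +-18 mm) and a 12 mm thick post in the middle; 26 mm high in all. Its origin is the centre of its underside, resting on the bench (z = 0) with its z axis up.
- block: Stepped block, grey printed resin, 30 g: a bar 20 mm (x) by 60 mm (y), 8 mm thick, with a 26 mm high step at its +y end and a 20 mm high step near its -y end. A look-alike far back beside the blue tip rack is not meant. Its origin is the centre of its underside, resting on the bench (z = 0) with its z axis up.
- block_end_a (a point): Point on the stepped block, 28 mm from its middle towards its +y (tall step) end, 4 mm above its underside.
- block_end_b (a point): Point on the stepped block, 28 mm from its middle towards its -y (low step) end, 4 mm above its underside.
- glue: Small white glue bottle with a blue cap, 26 mm across, 62 mm tall, standing loose; to be left alone. Origin: centre of its underside.
- keys: Folding hex key holder, orange, 26 mm (x) by 90 mm (y), 23 mm high, lying loose; to be left alone. Origin: centre of its underside.
- eye_loupe: Black eye loupe, 39 mm across at the top, 28 mm at the foot, 38 mm tall, standing loose; to be left alone. Origin: centre of its underside.
Not all that is in view belongs to the job. Leave any black or turquoise look-alike of the ring alone.

How it is judged:
By the outcome, as a careful person would: the job done as asked, in the order asked, and still so for the second after the job is handed in, with the robot touching nothing.
It also fails if it takes over 72 s, if anything falls off the work surface, if the arm or the gripper's body presses on something with over 40 N, if the wrist force passes 120 N, or if a joint passes its speed limit or range.

## Robot

A 6-joint arm with a two-finger parallel gripper is mounted at the origin on a cart in front of the work surface, level with it; the furniture and walls round the work are solid. World frame = base frame: x ahead of the robot, y to its left, z up, the work surface at z = 0. Lengths are in mm, angles in rad, forces in N, time in s.
With the tool pointing down it reaches from about 350 to 725 mm from the base axis. Payload 4.3 kg.
Tool frame: the origin (TCP) lies on the front face of the gripper's body, between the roots of the fingers; the fingertips stand 73 mm ahead of it and the grasp point (between the pads) lies 54 mm ahead of it; z points along the fingers, y is the line along which they close (so a half turn about z gives the same grasp; the last joint's range is limited). The gripper opens to 85 mm and grips with 20 to 120 N. Pads are 22 mm wide; open, the fingers measure 114 mm over their backs; the gripper's body (76 mm by 85 mm) begins 54 mm behind the grasp point. The pads swing forward as they close: fully open they stand 13 mm farther back than shut.
Start: joints at [1.01, 0.377, 0.081, 1.274, 0, 1.46], TCP at [250.528, 517.585, 303.929] pointing down, gripper open.
Joint ranges: [-2.72, 2.72], [-0.84, 1.66], [-1.02, 1.22], [-1.77, 2.12], [-1.37, 1.28], [-3.14, 3.14]. Speed limits (rad/s): [2.57, 2.57, 3.14, 3.14, 3.14, 3.14].

## Interface

Orientations are given as a unit quaternion [w, x, y, z].
In Python, from workcell import ctrl, imaging, workorder gives the robot as it stands.
- The arm moves only by the tool arm_command, never from a script. Its argument "plan" is a list that holds one entry, the list of rows, each a list of 6 numbers: the shift along the tool's x, y, z in mm, then the turn, a rotation vector about the tool's x, y, z in rad. In form: [[[tx, ty, tz, rx, ry, rz], ...]]. A call has 1 to 10 rows; each row shifts and turns the commanded pose from where the row before left it, along the tool's axes as they then stand; what a row does not reach is not made up. A row lasts 1/12 s, in which the tool goes at most 41.7 mm and 7.16 degrees, less where a joint would pass 70% of its speed; a pose out of reach is approached as far as the arm can. A call with a gripper value outside its range is refused whole. "jaw" is the opening, from 0 (shut) to 1 (fully open), set as the call begins (left out, the last holds). The fingers move at their own pace and stop on an object; "grip_force" is the grip in N (left out, the last holds). Time passes only in rows, so rows that do not move let the fingers close. It gives the time, the measured TCP pose, the force, the opening and the grip force at its end, in the units of the state.
- ctrl.get_obs(): the state, without advancing time (a new reading comes with each control period).
- imaging.read_camera(name): name is "scene" or "top" or "wrist"; returns (picture, depth): 400x640x3 uint8, red, green, blue; 400x640 float32, mm along the optical axis (not along the pixel's ray), 0 where there is no reading.
- imaging.camera_model(name): a dict with "fx", "fy", "cx", "cy" (pixels), "T" (4x4, takes a point from camera to world coordinates). Camera axes: x right, y down, z forward; pixel columns grow to the right and rows downward; lengths in mm; the calibration is good to about 2 mm. A picture is of the moment at which its call begins: read the wrist's pose just before it. camera_model takes no time and is no camera call; for the wrist camera it gives the pose at the moment of the call.
- workorder.finish_job(): hands the job in; it is judged then, once.
The state is a dict: "time_s": time; "joint_positions": joint angles; "qd": joint speeds; "joint_efforts": joint torques, N m; "ee_pos": TCP position; "eef_rot": TCP orientation; "contact_force": force on the tool from outside, world axes, zero at the start; "moment": the same for the moment, N m; "opening": finger opening in mm; "gripper_force": force on a finger pad.
Only numpy, scipy, OpenCV 4.12 (cv2) and the standard library are available. Lean on these libraries where they do the work, as an engineer would, in place of code of your own. Each camera call takes 0.05 s, during which the arm holds its last target. There are 200 camera calls.

## Working session

There is one attempt and no reset: what is moved stays moved. The work goes in short steps, Python scripts to look and compute and a tool call to move; the robot and the scene stay as the last step left them, time stands still between calls to the robot, and variables do not carry over. Pictures are saved under pics/ and viewed, at most 10 in all, crops included, and the job is handed in when it is done.

Besides the shell and the picture viewer there is one more tool, called after ">>>" as a command line: name --argument value ..., lists and objects as JSON in quotes. arm_command: Moves the arm, as the interface text tells. Its arguments: {"type":"object","properties":{"plan":{"type":"array"},"jaw":{"type":"number"},"grip_force":{"type":"number"}},"required":["plan"]}

```bash
mkdir -p pics
python3 - <<'E'
from workcell import ctrl, imaging
import cv2,numpy as np
o=ctrl.get_obs();print(o['time_s'],o['ee_pos'],o['eef_rot'],o['opening'])
for n in('scene','top'):
    p,d=imaging.read_camera(n);m=imaging.camera_model(n);np.savez(f'{n}0.npz',p=p,d=d,T=m['T'],K=[m['fx'],m['fy'],m['cx'],m['cy']])
    cv2.imwrite(f'pics/{n}0.png',p[:,:,::-1]);print(n,m)
E
```

```text
0.0 [250.26525784 517.14726688 302.94800734] [-3.27720445e-04  2.23523133e-01  9.74698107e-01 -9.49442067e-04] 85.46980647116415
scene {'fx': 442.57654237764365, 'fy': 442.57654237764365, 'cx': 324.690232768176, 'cy': 200.58826438441395, 'T': array([[ 5.69664620e-01, -5.35334776e-01,  6.23617590e-01,
        -4.25986829e+01],
       [-8.21795706e-01, -3.60329170e-01,  4.41378190e-01,
        -5.47851036e+01],
       [-1.15774863e-02, -7.63923796e-01, -6.45202600e-01,
         5.75561479e+02],
       [ 0.00000000e+00,  0.00000000e+00,  0.00000000e+00,
         1.00000000e+00]])}
top {'fx': 431.3440687293346, 'fy': 431.3440687293346, 'cx': 315.13199586511246, 'cy': 205.70315310622627, 'T': array([[ 2.16268988e-02, -9.81483863e-01,  1.90320002e-01,
         3.33291883e+02],
       [-9.99736306e-01, -2.27007017e-02, -3.46351637e-03,
         2.84861618e+02],
       [ 7.71978302e-03, -1.90194911e-01, -9.81715998e-01,
         8.85097760e+02],
       [ 0.00000000e+00,  0.00000000e+00,  0.00000000e+00,
         1.00000000e+00]])}
```

View pics/scene0.png

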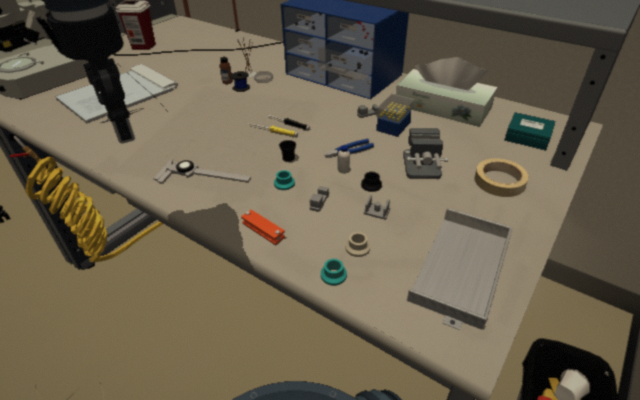

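View pics/top0.png

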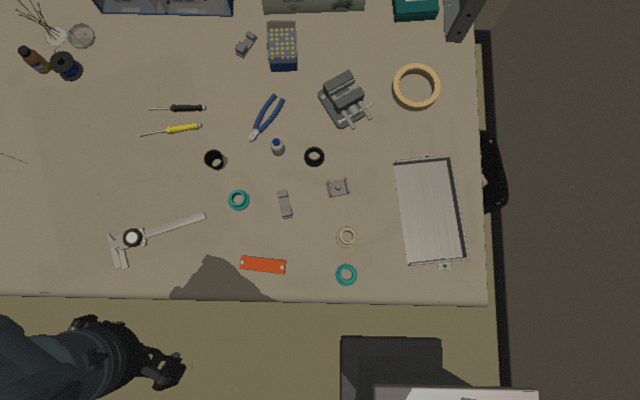

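The scene view shows the tray to the right, with its open side facing the parts. In the top view the ring is at about (346,237), the bracket at (338,187), the block at (285,204), and the tray opening runs from (394,162) to (405,265). The turquoise ring at (346,274), the black ring at (315,156) and the keys at (263,265) have to be avoided.

```bash
cat > h.py <<'E'
import numpy as np,cv2
def ray(c,u,v,z):
    fx,fy,cx,cy=c['K'];T=c['T'];d=T[:3,:3]@np.array([(u-cx)/fx,(v-cy)/fy,1]);o=T[:3,3]
    return (o+d*(z-o[2])/d[2])[:2]
def proj(c,P):
    fx,fy,cx,cy=c['K'];T=c['T'];q=T[:3,:3].T@(np.asarray(P,float)-T[:3,3]);return fx*q[0]/q[2]+cx,fy*q[1]/q[2]+cy
def rectify(c,x0,x1,y0,y1,s,z=0):
    # bird view: rows = x decreasing, cols = y decreasing
    w=int((y1-y0)*s);h=int((x1-x0)*s)
    src=np.float32([proj(c,(x,y,z)) for x,y in((x1,y1),(x1,y0),(x0,y0),(x0,y1))])
    return cv2.warpPerspective(c['p'],cv2.getPerspectiveTransform(src,np.float32([[0,0],[w,0],[w,h],[0,h]])),(w,h),flags=cv2.INTER_CUBIC)
E
python3 - <<'E'
from h import *
c=dict(np.load('top0.npz'))
for n,u,v,z in[('ring',346,237,24),('br',338,187,13),('bl',285,204,10),('turq',346,274,20),('blk',315,156,20),('glue',277,147,60),('keys',263,265,23),('loupe',213,159,38),('tr far',394,162,29),('tr near',405,265,29),('back near',466,258,29),('back far',448,157,29)]: print(n,ray(c,u,v,z).round())
x0,x1,y0,y1,s=300,620,-120,480,1.33
# -> width 800
im=rectify(c,x0,x1,y0,y1,s)[:,:,::-1].copy()
for x in range(300,620,50): cv2.putText(im,str(x),(0,int((x1-x)*s)),0,.35,(0,0,255));cv2.line(im,(0,int((x1-x)*s)),(799,int((x1-x)*s)),(0,0,120),1)
for y in range(-100,480,50): cv2.putText(im,str(y),(int((y1-y)*s),10),0,.35,(255,0,0));cv2.line(im,(int((y1-y)*s),0),(int((y1-y)*s),600),(120,0,0),1)
cv2.imwrite('pics/bird.png',im)
E
```

```text
ring [438. 219.]
br [543. 235.]
bl [505. 344.]
turq [364. 218.]
blk [607. 284.]
glue [611. 361.]
keys [378. 382.]
loupe [590. 492.]
tr far [595. 121.]
tr near [384. 102.]
back near [401. -19.]
back far [608.   9.]
```

View pics/bird.png

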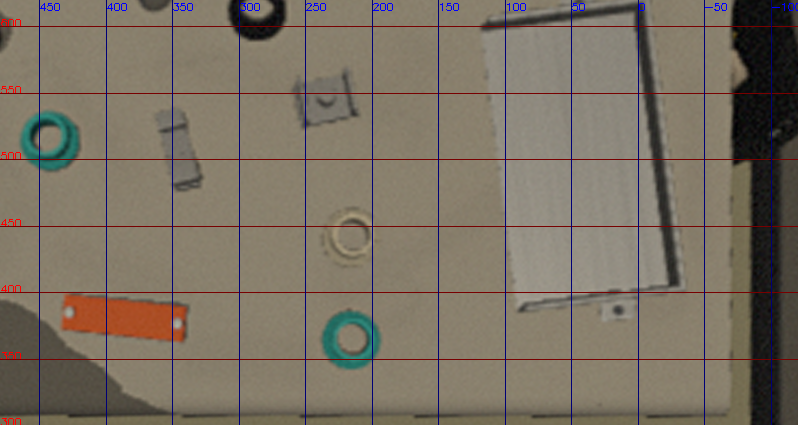

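Bird view: the tray opening runs from about (597,114) to (394,90) mm, so it is turned about 6.6°. I'll set the tool square to the tray with the fingers about 20 mm apart as a two-point rake.

>>> arm_command --plan '[[[0, 0, 0, 0, 0, 0.112], [0, 0, 0, 0, 0, 0.112], [0, 0, 0, 0, 0, 0.112], [0, 0, 0, 0, 0, 0.112], [0, 0, 0, 0, 0, 0.112], [0, 0, 0, 0, 0, 0.112], [0, 0, 0, 0, 0, 0.112], [0, 0, 0, 0, 0, 0.112], [0, 0, 0, 0, 0, 0.109], [0, 0, 0, 0, 0, 0]]]' --jaw 0.24 --grip_force 20

```text
time_s: 0.93
ee_pos: [250.4, 517.3, 303.4]
eef_rot: [0.0, 0.666, 0.746, -0.001]
contact_force: [-1.1, -1.4, -0.1]
opening: 20.8
gripper_force: 0.0
```

```bash
cat >> h.py <<'E'
EX=np.array([.115,-.993]);EY=np.array([.993,.115]);O=np.array([496,102.])
def tray(p): r=np.asarray(p)[:2]-O; return np.array([r@EX,r@EY])
def st():
    from workcell import ctrl
    from scipy.spatial.transform import Rotation as R
    o=ctrl.get_obs();q=o['eef_rot'];M=R.from_quat([q[1],q[2],q[3],q[0]]).as_matrix()
    print('t',o['time_s'],'pos',o['ee_pos'].round(1),'tray',tray(o['ee_pos']).round(1),'yaw_y',np.degrees(np.arctan2(M[1,1],M[0,1])).round(2),'zax',M[:,2].round(3),'open',round(o['opening'],1),'F',np.round(o['contact_force'],1));return M
E
python3 -c "
from h import *;st()"
```

```text
t 0.9333 pos [250.4 517.3 303.4] tray [-440.7 -196.1] yaw_y 6.49 zax [-0.001 -0.001 -1.   ] open 20.8 F [-1.1 -1.4 -0.1]
```

>>> arm_command --plan '[[[-27, 15.6, 12, 0, 0, 0], [-27, 15.6, 12, 0, 0, 0], [-27, 15.6, 12, 0, 0, 0], [-27, 15.6, 12, 0, 0, 0], [-27, 15.6, 12, 0, 0, 0], [-27, 15.6, 12, 0, 0, 0], [-27, 15.6, 12, 0, 0, 0], [-27, 15.6, 12, 0, 0, 0], [-27, 15.6, 12, 0, 0, 0], [-27, 15.6, 12, 0, 0, 0]]]'

```text
time_s: 1.77
ee_pos: [437.0, 265.9, 183.2]
eef_rot: [-0.0, 0.664, 0.748, -0.0]
contact_force: [0.3, -0.3, 0.8]
opening: 20.1
gripper_force: 0.0
```

>>> arm_command --plan '[[[0, 0, 25, 0, 0, 0], [0, 0, 25, 0, 0, 0], [0, 0, 20, 0, 0, 0], [0, 0, 15, 0, 0, 0], [0, 0, 8, 0, 0, 0], [0, 0, 0, 0, 0, 0], [0, 0, 0, 0, 0, 0]]]'

```text
time_s: 2.35
ee_pos: [436.3, 267.3, 91.0]
eef_rot: [-0.0, 0.665, 0.747, -0.0]
contact_force: [-0.1, 0.5, -0.1]
opening: 20.3
gripper_force: 0.0
```

Run:
```python
from h import *;from workcell import imaging
st()
ims=[]
for n in('scene','wrist'):
    p,d=imaging.read_camera(n);m=imaging.camera_model(n);c=dict(p=p,d=d,T=np.array(m['T']),K=[m['fx'],m['fy'],m['cx'],m['cy']]);np.savez(n+'1.npz',**c);ims.append(p[:,:,::-1])
s=cv2.resize(ims[0][150:300,240:520],(800,428));w=ims[1]
cv2.imwrite('pics/a1.png',s);cv2.imwrite('pics/w1.png',w)
```

```text
t 2.35 pos [436.3 267.3  91. ] tray [-171.   -40.2] yaw_y 6.66 zax [-0.001 -0.    -1.   ] open 20.3 F [-0.1  0.5 -0.1]
```

View pics/a1.png

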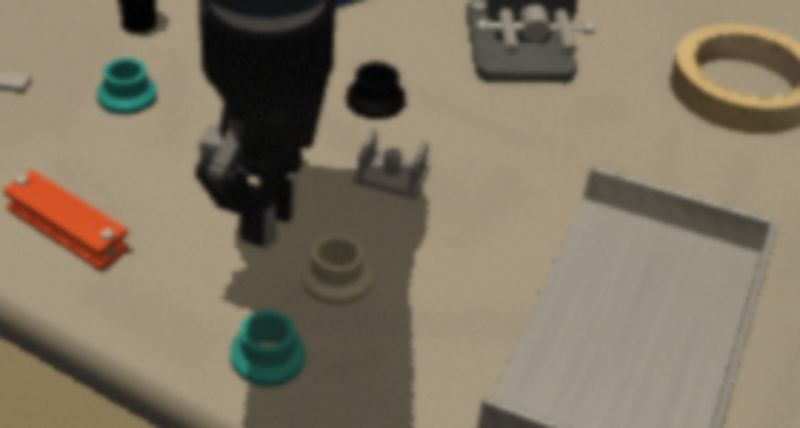

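View pics/w1.png

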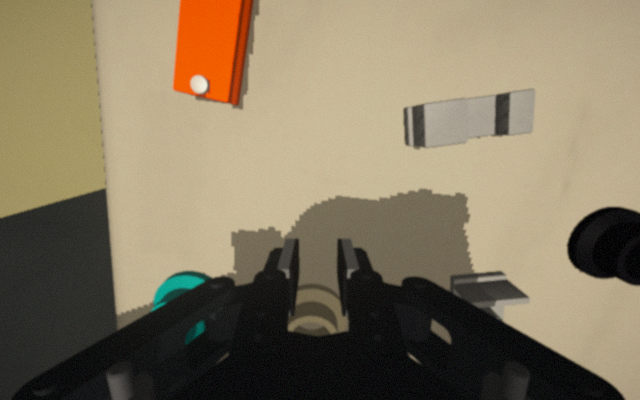

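The fingers stand centred behind the ring (ring between the fingers at about (317,310) in the wrist view). Lowering and pushing.

>>> arm_command --plan '[[[0, 0, 7, 0, 0, 0], [0, 0, 5, 0, 0, 0], [0, 0, 3, 0, 0, 0], [0, 0, 0, 0, 0, 0], [-5, 0, 0, 0, 0, 0], [-5, 0, 0, 0, 0, 0], [-5, 0, 0, 0, 0, 0], [-5, -0.5, 0, 0, 0, 0], [-5, -0.5, 0, 0, 0, 0], [-5, -0.5, 0, 0, 0, 0]]]'

```text
time_s: 3.28
ee_pos: [438.5, 236.7, 76.1]
eef_rot: [-0.0, 0.665, 0.746, 0.0]
contact_force: [0.8, 0.6, 0.5]
opening: 20.4
gripper_force: 0.2
```

>>> arm_command --plan '[[[-7, -0.8, 0, 0, 0, 0], [-7, -0.8, 0, 0, 0, 0], [-7, -0.8, 0, 0, 0, 0], [-7, -0.8, 0, 0, 0, 0], [-7, -0.8, 0, 0, 0, 0], [-7, -0.8, 0, 0, 0, 0], [-7, -0.8, 0, 0, 0, 0], [-7, -0.8, 0, 0, 0, 0], [-7, -0.8, 0, 0, 0, 0], [-7, -0.8, 0, 0, 0, 0]]]'

```text
time_s: 4.12
ee_pos: [438.5, 166.2, 75.9]
eef_rot: [-0.0, 0.665, 0.747, 0.0]
contact_force: [0.7, 0.2, 1.0]
opening: 20.6
gripper_force: 0.5
```

Run:
```python
from h import *;from workcell import imaging
st()
p,d=imaging.read_camera('scene')
w,_=imaging.read_camera('wrist')
cv2.imwrite('pics/b1.png',np.vstack([cv2.resize(p[150:300,240:520,::-1],(560,300)),cv2.resize(w[150:,:,::-1],(560,219))]))
```

```text
t 4.1167 pos [438.5 166.2  75.9] tray [-70.3 -49.7] yaw_y 6.59 zax [ 0.  0. -1.] open 20.6 F [0.7 0.2 1. ]
```

View pics/b1.png

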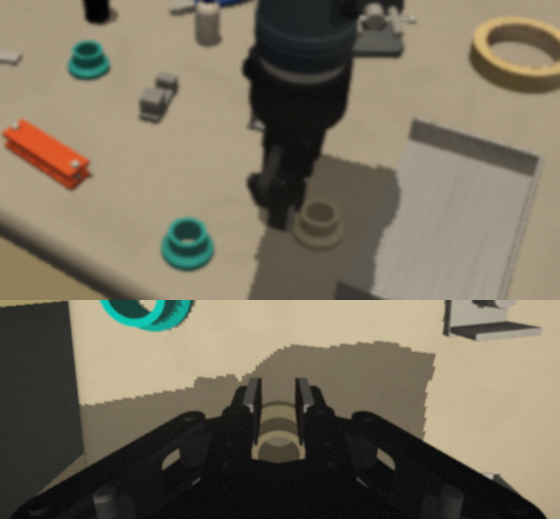

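The ring is sliding ahead of the fingers, upright and centred (wrist strip about (280,440)). Pushing on into the tray.

>>> arm_command --plan '[[[-7, -0.8, 0, 0, 0, 0], [-7, -0.8, 0, 0, 0, 0], [-7, -0.8, 0, 0, 0, 0], [-7, -0.8, 0, 0, 0, 0], [-7, -0.8, 0, 0, 0, 0], [-7, -0.8, 0, 0, 0, 0], [-7, -0.8, 0, 0, 0, 0], [-7, -0.8, 0, 0, 0, 0], [-7, -0.8, 0, 0, 0, 0], [-7, -0.8, 0, 0, 0, 0]]]'

```text
time_s: 5.05
ee_pos: [438.6, 95.7, 75.9]
eef_rot: [0.0, 0.665, 0.747, 0.0]
contact_force: [-0.0, -0.2, 0.2]
opening: 20.4
gripper_force: 0.1
```

>>> arm_command --plan '[[[-7, -0.8, 0, 0, 0, 0], [-7, -0.8, 0, 0, 0, 0], [-7, -0.8, 0, 0, 0, 0], [-7, -0.8, 0, 0, 0, 0], [-5, -0.6, 0, 0, 0, 0], [-3, 0, 0, 0, 0, 0], [-1, 0, 0, 0, 0, 0], [0, 0, 0, 0, 0, 0], [4, 0, 0, 0, 0, 0], [10, 0, 0, 0, 0, 0]]]'

```text
time_s: 5.88
ee_pos: [437.7, 73.1, 75.9]
eef_rot: [0.0, 0.666, 0.746, 0.0]
contact_force: [-0.0, 0.0, 1.0]
opening: 20.7
gripper_force: 0.0
```

>>> arm_command --plan '[[[20, 0, 0, 0, 0, 0], [10, 0, -25, 0, 0, 0], [0, 0, -35, 0, 0, 0], [30, 10, 0, 0, 0, 0], [35, 15, 0, 0, 0, 0], [35, 15, 0, 0, 0, 0], [35, 15, 0, 0, 0, 0], [30, 15, 0, 0, 0, 0], [0, 0, 0, 0, 0, 0], [0, 0, 0, 0, 0, 0]]]'

```text
time_s: 6.72
ee_pos: [484.4, 277.4, 135.7]
eef_rot: [0.0, 0.664, 0.748, 0.0]
contact_force: [-0.5, 0.4, -0.6]
opening: 20.7
gripper_force: 0.0
```

Run:
```python
from h import *;from workcell import imaging
st()
p,d=imaging.read_camera('top');m=imaging.camera_model('top');c=dict(p=p,d=d,T=np.array(m['T']),K=[m['fx'],m['fy'],m['cx'],m['cy']]);np.savez('top2.npz',**c)
im=rectify(c,360,640,-60,420,1.6)[:,:,::-1]
cv2.imwrite('pics/b2.png',im)
```

```text
t 6.7167 pos [484.4 277.4 135.7] tray [-175.5    8.7] yaw_y 6.81 zax [ 0.001  0.    -1.   ] open 20.7 F [-0.5  0.4 -0.6]
```

View pics/b2.png

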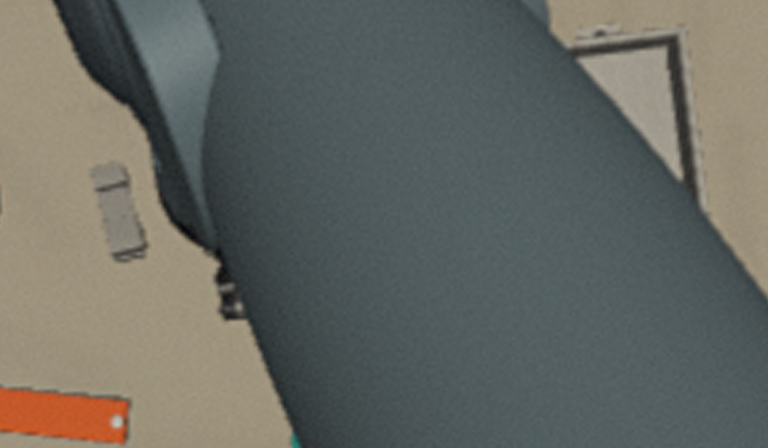

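The arm hides the tray from above here, so I'll check the ring later. Going on to the bracket.

>>> arm_command --plan '[[[1, 18, 0, 0, 0, 0], [1, 18, 0, 0, 0, 0], [0, 17, 0, 0, 0, 0], [0, 0, 15, 0, 0, 0], [0, 0, 20, 0, 0, 0], [0, 0, 15, 0, 0, 0], [0, 0, 7, 0, 0, 0], [0, 0, 3, 0, 0, 0], [0, 0, 0, 0, 0, 0], [0, 0, 0, 0, 0, 0]]]'

```text
time_s: 7.6
ee_pos: [537.2, 282.7, 76.6]
eef_rot: [0.0, 0.665, 0.746, 0.0]
contact_force: [-0.1, -0.5, 0.6]
opening: 20.5
gripper_force: 0.0
```

>>> arm_command --plan '[[[-5, 0, 0, 0, 0, 0], [-5, 0, 0, 0, 0, 0], [-5, 0, 0, 0, 0, 0], [-5, 0.3, 0, 0, 0, 0], [-6, 0.4, 0, 0, 0, 0], [-6, 0.4, 0, 0, 0, 0], [-7, 0.5, 0, 0, 0, 0], [-7, 0.5, 0, 0, 0, 0], [-7, 0.5, 0, 0, 0, 0], [-7, 0.5, 0, 0, 0, 0]]]'

```text
time_s: 8.43
ee_pos: [547.5, 223.3, 76.3]
eef_rot: [-0.0, 0.665, 0.747, 0.001]
contact_force: [0.2, 3.1, 4.5]
opening: 20.5
gripper_force: 2.5
```

Run:
```python
from h import *;from workcell import imaging
st()
p,d=imaging.read_camera('scene')
w,_=imaging.read_camera('wrist')
cv2.imwrite('pics/b3.png',np.vstack([cv2.resize(p[150:330,260:540,::-1],(560,360)),cv2.resize(w[150:,:,::-1],(560,219))]))
```

```text
t 8.4333 pos [547.5 223.3  76.3] tray [-114.6   65.1] yaw_y 6.59 zax [ 0.001  0.001 -1.   ] open 20.5 F [0.2 3.1 4.5]
```

View pics/b3.png

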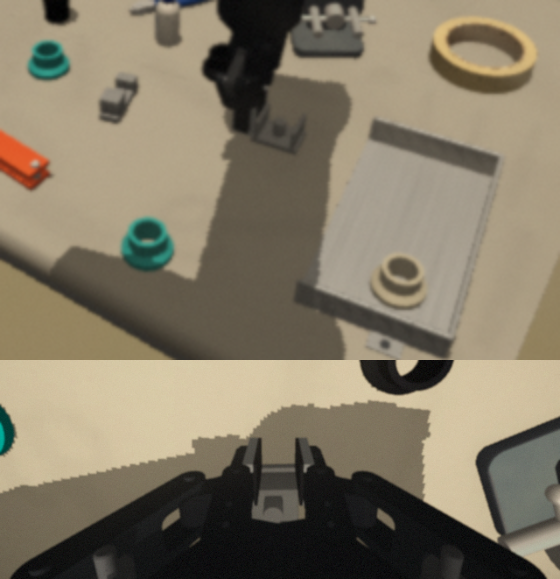

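The ring lies inside the tray (about (400,275) in the crop). The bracket is ahead of the fingers, but there is some upward force, so I'll back off, lower 2 mm and resume.

>>> arm_command --plan '[[[6, 0, 0, 0, 0, 0], [2, 0, 0, 0, 0, 0], [0, 0, 2, 0, 0, 0], [0, 0, 0, 0, 0, 0], [0, 0, 0, 0, 0, 0]]]'

```text
time_s: 8.95
ee_pos: [545.5, 231.7, 73.3]
eef_rot: [-0.0, 0.665, 0.747, -0.001]
contact_force: [-0.1, 0.6, -0.3]
opening: 20.4
gripper_force: 0.0
```

>>> arm_command --plan '[[[-4, 0, 0, 0, 0, 0], [-4, 0, 0, 0, 0, 0], [-5, 0.3, 0, 0, 0, 0], [-6, 0.4, 0, 0, 0, 0], [-7, 0.5, 0, 0, 0, 0], [-7, 0.5, 0, 0, 0, 0], [-7, 0.5, 0, 0, 0, 0], [-7, 0.5, 0, 0, 0, 0]]]'

```text
time_s: 9.62
ee_pos: [554.4, 184.3, 74.0]
eef_rot: [0.0, 0.665, 0.746, 0.0]
contact_force: [-0.0, 0.1, 0.2]
opening: 20.6
gripper_force: 0.1
```

>>> arm_command --plan '[[[-7, 0.5, 0, 0, 0, 0], [-7, 0.5, 0, 0, 0, 0], [-7, 0.5, 0, 0, 0, 0], [-7, 0.5, 0, 0, 0, 0], [-7, 0.5, 0, 0, 0, 0], [-7, 0.5, 0, 0, 0, 0], [-7, 0.5, 0, 0, 0, 0], [-7, 0.5, 0, 0, 0, 0], [-7, 0.5, 0, 0, 0, 0], [-7, 0.5, 0, 0, 0, 0]]]'

```text
time_s: 10.45
ee_pos: [567.3, 115.6, 73.9]
eef_rot: [-0.0, 0.665, 0.747, 0.0]
contact_force: [0.1, 0.6, -0.1]
opening: 20.6
gripper_force: 0.2
```

>>> arm_command --plan '[[[-7, 0.5, 0, 0, 0, 0], [-7, 0.5, 0, 0, 0, 0], [-7, 0.5, 0, 0, 0, 0], [-7, 0.5, 0, 0, 0, 0], [-7, 0.5, 0, 0, 0, 0], [-4, 0, 0, 0, 0, 0], [-2, 0, 0, 0, 0, 0], [0, 0, 0, 0, 0, 0], [4, 0, 0, 0, 0, 0], [10, 0, 0, 0, 0, 0]]]'

```text
time_s: 11.28
ee_pos: [572.8, 89.5, 73.9]
eef_rot: [0.0, 0.666, 0.746, -0.0]
contact_force: [-0.0, -0.1, -1.2]
opening: 20.4
gripper_force: 0.1
```

>>> arm_command --plan '[[[20, 0, 0, 0, 0, 0], [10, 0, -25, 0, 0, 0], [0, 0, -40, 0, 0, 0], [40, -5, 0, 0, 0, 0], [40, -5, 0, 0, 0, 0], [40, -5, 0, 0, 0, 0], [40, -5, 0, 0, 0, 0], [40, -5, 0, 0, 0, 0], [40, -5, 0, 0, 0, 0], [40, -5, 0, 0, 0, 0]]]'

```text
time_s: 12.12
ee_pos: [500.6, 396.6, 139.0]
eef_rot: [-0.0, 0.665, 0.747, 0.0]
contact_force: [1.0, -0.6, 0.1]
opening: 20.5
gripper_force: 0.0
```

Run:
```python
from h import *;from workcell import imaging
st()
p,d=imaging.read_camera('scene');m=imaging.camera_model('scene');np.savez('scene4.npz',p=p,d=d,T=np.array(m['T']),K=[m['fx'],m['fy'],m['cx'],m['cy']])
w,_=imaging.read_camera('wrist')
cv2.imwrite('pics/b4.png',np.vstack([cv2.resize(p[150:330,260:540,::-1],(560,360)),cv2.resize(w[150:,:,::-1],(560,219))]))
```

```text
t 12.1167 pos [500.6 396.6 139. ] tray [-292.    38.5] yaw_y 6.67 zax [-0.  0. -1.] open 20.5 F [ 1.  -0.6  0.1]
```

View pics/b4.png

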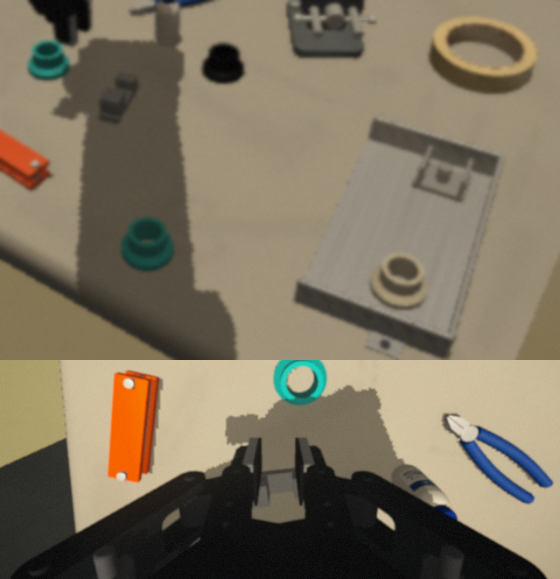

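The ring and the bracket both lie inside the tray, and the block sits centred ahead of the fingers. The turquoise ring behind stays clear. Pushing the block.

>>> arm_command --plan '[[[-10, 0, 0, 0, 0, 0], [0, 0, 15, 0, 0, 0], [0, 0, 20, 0, 0, 0], [0, 0, 17, 0, 0, 0], [0, 0, 9, 0, 0, 0], [0, 0, 4, 0, 0, 0], [0, 0, 0, 0, 0, 0], [-4, 0, 0, 0, 0, 0], [-4, 0, 0, 0, 0, 0], [-4, 0, 0, 0, 0, 0]]]'

```text
time_s: 13.05
ee_pos: [505.5, 371.3, 74.6]
eef_rot: [0.0, 0.665, 0.746, 0.001]
contact_force: [0.7, -0.5, -0.1]
opening: 20.6
gripper_force: 0.0
```

>>> arm_command --plan '[[[-4, 0, 0, 0, 0, 0], [-4, 0, 0, 0, 0, 0], [-4, 0, 0, 0, 0, 0], [-4, 0, 0, 0, 0, 0], [-5, -0.5, 0, 0, 0, 0], [-6, -0.5, 0, 0, 0, 0], [-7, -0.7, 0, 0, 0, 0], [-7, -0.7, 0, 0, 0, 0], [-7, -0.7, 0, 0, 0, 0], [-7, -0.7, 0, 0, 0, 0]]]'

```text
time_s: 13.88
ee_pos: [507.4, 315.9, 73.9]
eef_rot: [-0.0, 0.665, 0.747, -0.0]
contact_force: [0.4, 0.5, 0.9]
opening: 20.7
gripper_force: 0.2
```

>>> arm_command --plan '[[[-7, -0.7, 0, 0, 0, 0], [-7, -0.7, 0, 0, 0, 0], [-7, -0.7, 0, 0, 0, 0], [-7, -0.7, 0, 0, 0, 0], [-7, -0.7, 0, 0, 0, 0], [-7, -0.7, 0, 0, 0, 0], [-7, -0.7, 0, 0, 0, 0], [-7, -0.7, 0, 0, 0, 0], [-7, -0.7, 0, 0, 0, 0], [-7, -0.7, 0, 0, 0, 0]]]'

```text
time_s: 14.72
ee_pos: [508.5, 245.7, 73.9]
eef_rot: [-0.0, 0.665, 0.747, -0.0]
contact_force: [1.2, -0.0, -0.5]
opening: 20.8
gripper_force: 0.1
```

Run:
```python
from h import *;from workcell import imaging
st()
p,d=imaging.read_camera('scene');m=imaging.camera_model('scene')
w,_=imaging.read_camera('wrist')
cv2.imwrite('pics/b5.png',np.vstack([cv2.resize(p[150:330,260:540,::-1],(560,360)),cv2.resize(w[150:,:,::-1],(560,219))]))
```

```text
t 14.7167 pos [508.5 245.7  73.9] tray [-141.2   29. ] yaw_y 6.59 zax [-0. -0. -1.] open 20.8 F [ 1.2 -0.  -0.5]
```

View pics/b5.png

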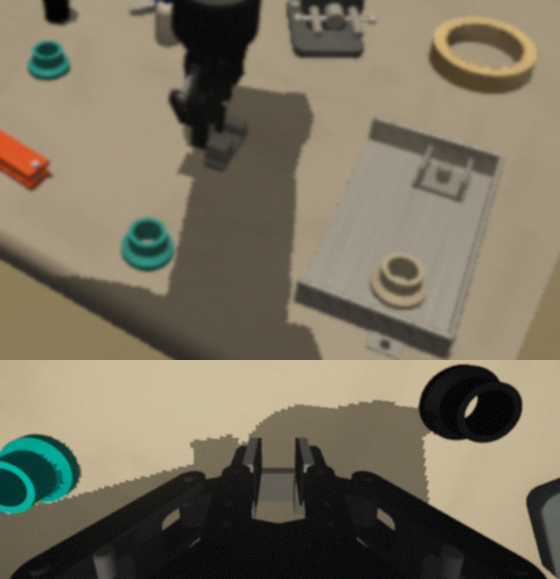

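The block is aligned across both fingers and centred (wrist strip about (280,485)). Pushing on into the gap between the ring and the bracket.

>>> arm_command --plan '[[[-7, -0.7, 0, 0, 0, 0], [-7, -0.7, 0, 0, 0, 0], [-7, -0.7, 0, 0, 0, 0], [-7, -0.7, 0, 0, 0, 0], [-7, -0.7, 0, 0, 0, 0], [-7, -0.7, 0, 0, 0, 0], [-7, -0.7, 0, 0, 0, 0], [-7, -0.7, 0, 0, 0, 0], [-7, -0.7, 0, 0, 0, 0], [-7, -0.7, 0, 0, 0, 0]]]'

```text
time_s: 15.65
ee_pos: [509.7, 175.4, 73.9]
eef_rot: [-0.0, 0.665, 0.747, 0.0]
contact_force: [-0.4, 0.3, 0.6]
opening: 20.4
gripper_force: 0.3
```

>>> arm_command --plan '[[[-7, -0.7, 0, 0, 0, 0], [-7, -0.7, 0, 0, 0, 0], [-7, -0.7, 0, 0, 0, 0], [-7, -0.7, 0, 0, 0, 0], [-7, -0.7, 0, 0, 0, 0], [-7, -0.7, 0, 0, 0, 0], [-7, -0.7, 0, 0, 0, 0], [-7, -0.7, 0, 0, 0, 0], [-7, -0.7, 0, 0, 0, 0], [-7, -0.7, 0, 0, 0, 0]]]'

```text
time_s: 16.48
ee_pos: [510.7, 105.0, 73.9]
eef_rot: [0.0, 0.665, 0.747, 0.0]
contact_force: [-0.0, 0.4, 1.2]
opening: 20.3
gripper_force: 0.3
```

>>> arm_command --plan '[[[-7, -0.7, 0, 0, 0, 0], [-7, -0.7, 0, 0, 0, 0], [-7, -0.7, 0, 0, 0, 0], [-7, -0.7, 0, 0, 0, 0], [-5, 0, 0, 0, 0, 0], [-3, 0, 0, 0, 0, 0], [0, 0, 0, 0, 0, 0], [4, 0, 0, 0, 0, 0], [10, 0, 0, 0, 0, 0], [20, 0, 0, 0, 0, 0]]]'

```text
time_s: 17.32
ee_pos: [508.4, 103.3, 73.9]
eef_rot: [0.0, 0.666, 0.746, -0.0]
contact_force: [0.1, -0.2, -0.5]
opening: 20.3
gripper_force: 0.0
```

>>> arm_command --plan '[[[10, 0, -25, 0, 0, 0], [0, 0, -40, 0, 0, 0], [30, 0, -25, 0, 0, 0], [40, 0, -10, 0, 0, 0], [40, 0, -10, 0, 0, 0], [40, 0, 0, 0, 0, 0], [40, 0, 0, 0, 0, 0], [40, 0, 0, 0, 0, 0], [0, 0, 0, 0, 0, 0], [0, 0, 0, 0, 0, 0]]]'

```text
time_s: 18.15
ee_pos: [479.3, 344.7, 183.6]
eef_rot: [-0.0, 0.663, 0.748, 0.0]
contact_force: [-0.6, -0.2, -0.3]
opening: 20.1
gripper_force: 0.0
```

Run:
```python
from h import *;from workcell import imaging
st()
p,d=imaging.read_camera('scene');m=imaging.camera_model('scene')
T=np.array(m['T']);v,u=np.mgrid[:400,:640]
P=np.stack([(u-m['cx'])/m['fx']*d,(v-m['cy'])/m['fy']*d,d],-1)@T[:3,:3].T+T[:3,3]
r=P[...,:2]-O;tx=r@EX;ty=r@EY;z=P[...,2]
def rep(lo):
    k=((d>0)&(z>lo)&(z<32)&(tx>-60)&(tx<106)&(abs(ty)<97)).astype(np.uint8)
    n,l,s,c=cv2.connectedComponentsWithStats(k)
    for i in range(1,n):
        q=l==i
        if s[i,4]>25: print(lo,s[i,4],'tx',np.percentile(tx[q],[1,99]).round(),'ty',np.percentile(ty[q],[1,99]).round(),'zmax',z[q].max().round(),p[q].mean(0).round())
rep(5);rep(3)
```

```text
t 18.15 pos [479.3 344.7 183.6] tray [-243.    11.3] yaw_y 6.88 zax [ 0.  0. -1.] open 20.1 F [-0.6 -0.2 -0.3]
5 375 tx [48. 91.] ty [55. 87.] zmax 28.0 [115. 108.  96.]
5 379 tx [47. 66.] ty [-23.  31.] zmax 29.0 [104.  98.  87.]
5 551 tx [46. 87.] ty [-82. -47.] zmax 27.0 [124. 112.  90.]
3 414 tx [48. 91.] ty [55. 88.] zmax 28.0 [115. 107.  95.]
3 984 tx [46. 86.] ty [-83.  30.] zmax 29.0 [115. 106.  88.]
```

All three parts are well inside the tray and standing upright, with the block at tray x 47–66 and y −23 to 31. The arm is clear of everything, so I'm handing in.

```bash
python3 -c "
from workcell import workorder;print(workorder.finish_job())"
```

```text
the job is handed in; nothing more can be done
None
```

The ring, the bracket and the stepped block were swept into the tray; a final depth check showed all three completely inside and upright, I kept the arm clear of the glue bottle, hex key holder and loupe (not re-measured at the end), and the job was handed in at about 18 s.

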